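# Pack the jars in the sliding-lid case and lock it with the eccentric cam

### The job

Pack the order for dispatch: turn the case's eccentric cam clear, slide the lid out and put it aside, and stand every squat amber jar upright inside the case. Then slide the lid back under the lips until it is fully home, and turn the cam counter-clockwise (seen from above) until its lobe bears firmly on the bottom of the lid's notch and locks it. Leave the tall bottles and other things where they are.

Things in the scene. Friction and masses are not known exactly. Their poses are not given: they have to be found in the camera images.
- case: Open-topped plywood case fixed to the table, 152 (its x) x 200 (y) x 91 mm high. Origin on the table under the middle of the cavity, z up. The lid slides along y: in at the low +y end (76 mm high), home towards -y. Side ledges carry it 76 mm above the table in a channel x -68.5..68.5 mm; walled on -x over the whole length, on +x only from y -105 to 30 mm.
- case_floor (a point): Middle of the cavity's floor, 8 mm above the table; axes as the case's. The cavity is undivided, x -62..62, y -88..88 mm, walls rising 68 mm to the ledges.
- case_lip (a point): Middle of the opening between the two lips that hold the lid down, at their underside, 87 mm above the table (tops at 91 mm); axes as the case's. The lips stand 126 mm apart, over the lid's two long edges; the -x lip spans y -105..60 mm, the +x lip y -105..25 mm. The case's far (-y) end wall stops the lid at y -95 mm.
- lid_home (a point): Fixed point of the case where the middle of the lid board lies when the lid is home, 80 mm above the table; axes as the case's.
- lid_center (a point): Middle of the lid board: plywood, 133 (its x) x 190 (y) x 8 mm, 160 g. Grip batten on top in its middle: 60 mm along x, 16 mm along y, from 4 to 30 mm above this point. Starts in the case, about home, held in by the cam. Goes in with its axes along the case's.
- lid_notch (a point): Middle of the bottom of the notch in the lid's +x edge, half-way through the board: 6 mm deep, 44 mm long along y (lid y 38..82 mm). The cam's lobe enters it when the lid is home.
- cam (a joint): Turn of the eccentric cam, rad, 0..2.9, growing counter-clockwise seen from above. At 0 the lobe points away from the lid (case +x), at pi/2 to case +y. Below 0.9 it is clear of the lid's path. With the lid home the lobe meets the notch bottom at 1.7 to 2.1, pushes the lid up to 4 mm across and bears firmly by 2.1 to 2.4. Stays where left (friction 0.15 N m). Starts at 1.5 to 1.72, not bearing.
- cam_knob (a point): Middle of the cam's black bar knob, on its vertical axis (case x 79.5, y 55 mm), 111 mm above the table. Bar 12 mm thick, 30 mm high, 48 mm long: from 20 mm behind the axis to 28 mm on the lobe's side; this point's x axis runs along it towards the lobe. The cam below is a steel disc of 16 mm radius, 9 mm off the axis, 69 to 89 mm above the table.
- jar0_center (a point): Centre of a squat amber jar with a white cap, 44 mm across and 58 mm high, 110 g, standing upright on the table; half-way up (29 mm). z up. None when this jar is absent.
- jar1_center (a point): Centre of a squat amber jar with a white cap, 44 mm across and 58 mm high, 110 g, standing upright on the table; half-way up (29 mm). z up. None when this jar is absent.
- jar2_center (a point): Centre of a squat amber jar with a white cap, 44 mm across and 58 mm high, 110 g, standing upright on the table; half-way up (29 mm). z up. None when this jar is absent.
- jar3_center (a point): Centre of a squat amber jar with a white cap, 44 mm across and 58 mm high, 110 g, standing upright on the table; half-way up (29 mm). z up. None when this jar is absent.
- tall0: Bystander: tall slim bottle, 36 mm across, 105 mm high; origin at the middle of its underside. Not part of the job: do not push it away or knock it over.
- tall1: Bystander: tall slim bottle, 36 mm across, 105 mm high; origin at the middle of its underside. Not part of the job: do not push it away or knock it over.
- tall2: Bystander: tall slim bottle, 36 mm across, 105 mm high; origin at the middle of its underside. Not part of the job: do not push it away or knock it over.
- mortar: Bystander: white ceramic mortar with its pestle, 90 mm across, 60 mm high (100 with the pestle); origin at the middle of its underside. Not part of the job: do not push it away or knock it over.
- carton: Bystander: closed cardboard carton 60 x 100 x 45 mm; origin at the middle of its underside. Not part of the job: do not push it away or knock it over.
- weight: Bystander: brass weight with a button top, 40 mm across, 60 mm high; origin at the middle of its underside. Not part of the job: do not push it away or knock it over.
Not all that is in view belongs to the job. What is shaped like the part that bears jar0_center but blue or purple is not meant.

How it is judged:
By the outcome, as a careful person would: the job done as asked, in the order asked, and still so for the second after the job is handed in, with the robot touching nothing.
Of jar0, jar1, jar2, jar3 only 2 to 4 are there at a start; the rules pass over those that are not, and their reading is None.
At some moment in a run one of lid, jar0, jar1, jar2, jar3 may be knocked a few centimetres aside while the robot is not near it.
Once in a run the grip may slacken for a moment while it holds something.
It also fails if it takes over 210 s, if anything falls off the work surface, if the arm or the gripper's body presses on something with over 40 N, if the wrist force passes 120 N, or if a joint passes its speed limit or range.

### The arm

A 6-joint arm with a two-finger parallel gripper is mounted at the origin on the work surface. World frame = base frame: x ahead of the robot, y to its left, z up, the work surface at z = 0. Lengths are in m, angles in degrees, forces in N, time in s.
With the tool pointing down it reaches from about 0.35 to 0.875 m from the base axis. Payload 4.2 kg.
Tool frame: the origin (TCP) lies at the very end of the fingers, on their centre line; the grasp point (between the pads) lies 19 mm behind it; z points along the fingers, y is the line along which they close (so a half turn about z gives the same grasp; the last joint's range is limited). The gripper opens to 87 mm and grips with 3 to 60 N. Pads are 19 mm wide; open, the fingers measure 117 mm over their backs; the gripper's body (75 mm by 190 mm) begins 51 mm behind the grasp point.
Start: joints at [14.817, 22.042, 0.453, 0, -68.411, -14.817], TCP at [0.625, 0, 0.223] pointing down, gripper open.
Joint ranges: [-179.83, 179.83], [-69.29, 118.12], [-61.27, 80.66], [-181.25, 117.63], [-171.15, -9.14], [-177.46, 177.46]. Speed limits (degrees/s): [159.86, 159.86, 180, 180, 180, 180].

### API

Orientations are given as a 3x3 rotation matrix whose columns are the frame's x, y, z axes.
In Python, from station import monitor, cams, ticket gives the robot as it stands.
- The arm moves only by the tool drive_tool, never from a script. Its argument "moves" is a list of rows, each an object with "delta_pos": the shift along the tool's x, y, z in mm, a list of three; "turn": the turn about the tool's z in rad; "claw": the opening, from 0 (shut) to 1 (fully open). A call has 1 to 12 rows; each row shifts and turns the commanded pose from where the row before left it, along the tool's axes as they then stand; what a row does not reach is not made up. A row lasts 1/8 s, in which the tool goes at most 62.5 mm and 10.7 degrees, less where a joint would pass 70% of its speed; a pose out of reach is approached as far as the arm can. A call is refused whole if a number of a shift passes 62.5 or a number of a turn 0.188, either way. A call with a gripper value outside its range is refused whole. The fingers move at their own pace and stop on an object; the grip force is fixed at half the most. Time passes only in rows, so rows that do not move let the fingers close. It gives the time, the measured TCP pose, the force, the opening and the grip force at its end, in the units of the state.
- monitor.sense(): the state, without advancing time (a new reading comes with each control period).
- cams.capture(name): name is "scene" or "side" or "wrist"; returns a dict with "color" (480x640x3 uint8, red, green, blue), "range_z" (480x640 float32, m along the optical axis (not along the pixel's ray), 0 where there is no reading), "vertical_fov" (degrees; the focal length in pixels is half the picture's height over the tangent of half this angle, whatever the lens; pixels are square), "cx", "cy" (the principal point, pixels), "extrinsics" (4x4, takes a point from camera to world coordinates). Camera axes: x right, y down, z forward; pixel columns grow to the right and rows downward; lengths in m; the calibration is good to about 2 mm. A picture is of the moment at which its call begins.
- ticket.finish_job(): hands the job in; it is judged then, once.
The state is a dict: "time_s": time; "joints": joint angles; "joint_velocities": joint speeds; "effort": joint torques, N m; "tcp_pos": TCP position; "ee_rot": TCP orientation; "wrist_force": force on the tool from outside, world axes, zero at the start; "moment": the same for the moment, N m; "gripper_width": opening from 0.0 (shut) to 1.0 (fully open); "gripper_force": force on a finger pad.
Only numpy, scipy, OpenCV 4.12 (cv2) and the standard library are available. Lean on these libraries where they do the work, as an engineer would, in place of code of your own. Each camera call takes 0.05 s, during which the arm holds its last target. There are 200 camera calls.

## Working session

There is one attempt and no reset: what is moved stays moved. The work goes in short steps, Python scripts to look and compute and a tool call to move; the robot and the scene stay as the last step left them, time stands still between calls to the robot, and variables do not carry over. Pictures are saved under pics/ and viewed, at most 14 in all, crops included, and the job is handed in when it is done.

Besides the shell and the picture viewer there is one more tool, called after "Emit:" by a JSON object that holds its "api" and its "payload", one argument or row to a line. drive_tool: Moves the arm, as the interface text tells. Its arguments: {"type":"object","properties":{"moves":{"type":"array","items":{"type":"object","properties":{"delta_pos":{"type":"array","items":{"type":"number"}},"turn":{"type":"number"},"claw":{"type":"number"}}}}},"required":["moves"]}

```bash
ls; mkdir -p pics
cat > h.py <<'E'
import numpy as np, cv2
from station import monitor, cams, ticket
def cap(n,save=None):
    c=cams.capture(n)
    if save: cv2.imwrite('pics/'+save,c['color'][:,:,::-1])
    return c
def ray(c,u,v):
    f=240/np.tan(np.radians(c['vertical_fov'])/2)
    d=np.array([(u-c['cx'])/f,(v-c['cy'])/f,1.]); E=np.array(c['extrinsics'])
    return E[:3,3],E[:3,:3]@d
def onz(c,u,v,z):
    o,d=ray(c,u,v); return o+d*(z-o[2])/d[2]
def cloud(c):
    f=240/np.tan(np.radians(c['vertical_fov'])/2)
    v,u=np.mgrid[:480,:640]; Z=c['range_z']; E=np.array(c['extrinsics'])
    p=np.stack([(u-c['cx'])/f*Z,(v-c['cy'])/f*Z,Z],-1)
    P=p@E[:3,:3].T+E[:3,3]; P[Z<=0]=np.nan; return P
E
python3 - <<'E'
from h import *
s=monitor.sense(); print(s)
for n in('scene','side','wrist'):
    c=cap(n,n+'0.png'); np.savez(n+'0.npz',**c); print(n,c['vertical_fov'],np.round(c['extrinsics'],3).tolist())
E
```

```text
pics
{'time_s': 0.0, 'joints': array([ 1.48177015e+01,  2.20920256e+01,  3.79559935e-01, -2.88411582e-02,
       -6.84117922e+01, -1.48162823e+01]), 'joint_velocities': array([-0.01258176,  0.05188364, -0.01367523, -0.02756355, -0.03921909,
       -0.06409799]), 'effort': array([ 5.69075401e-04, -3.90661991e+01,  1.87403029e+01,  4.22001421e+00,
        1.09914420e-02, -1.81494070e-04]), 'tcp_pos': array([6.24393052e-01, 2.94995474e-05, 2.21445176e-01]), 'ee_rot': array([[-1.60831972e-04, -9.99997531e-01, -2.21624851e-03],
       [-9.99999982e-01,  1.61058705e-04, -1.02126890e-04],
       [ 1.02483584e-04,  2.21623204e-03, -9.99997539e-01]]), 'wrist_force': array([-0.48413544, -0.41404836, -0.47719666]), 'moment': array([-0.00121654, -0.01635118,  0.01733319]), 'gripper_force': 0.0, 'gripper_width': 1.0028025886760437}
scene 54.594111504974705 [[0.438, 0.617, -0.654, 1.1], [0.899, -0.287, 0.331, -0.488], [0.017, -0.733, -0.68, 0.73], [0.0, 0.0, 0.0, 1.0]]
side 51.81302214966919 [[0.876, -0.332, 0.35, 0.14], [-0.482, -0.603, 0.635, -0.799], [0.001, -0.725, -0.688, 0.769], [0.0, 0.0, 0.0, 1.0]]
wrist 62.267173743073826 [[-1.0, -0.001, -0.002, 0.625], [-0.002, 0.962, 0.273, -0.074], [0.002, 0.273, -0.962, 0.383], [0.0, 0.0, 0.0, 1.0]]
```

View pics/scene0.png

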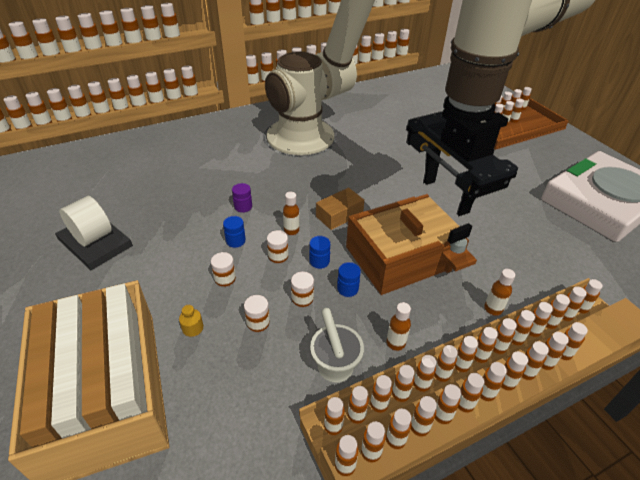

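View pics/side0.png

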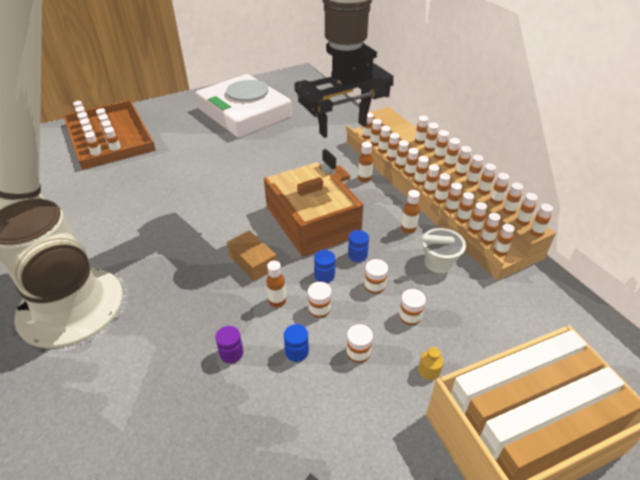

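Scene view: the jar candidates are four amber squat jars with white caps at (277,246), (223,268), (302,288) and (257,313).
Look-alikes I reject:
- Blue jars at (234,232), (319,251) and (349,279), and a purple one at (242,198).
- Tall bottles at (291,213), (400,327) and (501,291).
- Small bottles in the racks.

The case is at about (410,240), with its knob at (459,233) and the batten at (411,221). In the side view the jars are at (319,298), (359,343), (376,276) and (412,306).

```bash
cat > loc.py <<'E'
from h import *
C={n:dict(np.load(n+'0.npz')) for n in('scene','side')}
J={'scene':[(277,238),(223,260),(302,280),(257,305)],'side':[(319,292),(359,335),(376,268),(412,298)]}
for n,c in C.items():
    P=cloud(c); hsv=cv2.cvtColor(c['color'],cv2.COLOR_RGB2HSV)
    white=(hsv[...,1]<60)&(hsv[...,2]>170)&(P[...,2]>.053)&(P[...,2]<.066)
    k,l,st,ce=cv2.connectedComponentsWithStats(white.astype(np.uint8))
    for i in range(1,k):
        if st[i,4]>60:
            q=P[l==i]; q=q[q[:,2]>np.median(q[:,2])-.004]; 
            print(n,'cap',ce[i].round(),st[i,4],((q.min(0)+q.max(0))/2).round(4),np.ptp(q,axis=0).round(3),'zmed',np.median(q[:,2]).round(4))
    # case
    roi=(P[...,0]>.45)&(P[...,0]<.9)&(P[...,1]>-.2)&(P[...,1]<.15)
    for nm,m in(('knob',(hsv[...,2]<60)&(P[...,2]>.09)&(P[...,2]<.135)&roi),('top',(P[...,2]>.086)&(P[...,2]<.096)&(hsv[...,1]>60)&roi),('batten',(P[...,2]>.104)&(P[...,2]<.116)&(hsv[...,1]>60)&roi)):
        k,l,st,ce=cv2.connectedComponentsWithStats(m.astype(np.uint8))
        for i in range(1,k):
            if st[i,4]>40:
                q=P[l==i]; r=cv2.minAreaRect((q[:,:2]*1000).astype(np.float32)); print(n,nm,ce[i].round(),st[i,4],'rect',np.round(r[0],1),np.round(r[1],1),round(r[2],1),'z',np.percentile(q[:,2],[5,50,95]).round(4))
E
python3 loc.py
python3 - <<'E'
from h import *
im=cv2.imread('pics/scene0.png'); a=cv2.resize(im[180:340,320:490],None,fx=3,fy=3,interpolation=2)
im=cv2.imread('pics/wrist0.png'); 
b=cv2.resize(cv2.imread('pics/scene0.png')[190:350,190:320],None,fx=2.2,fy=3,interpolation=2)
cv2.imwrite('pics/crop1.png',np.hstack([a,b[:,:286]]))
E
```

```text
scene cap [599. 190.] 2191 [0.6024 0.5505 0.0617] [0.233 0.246 0.008] zmed 0.0616
scene cap [277. 238.] 258 [ 0.4323 -0.2472  0.0592] [0.044 0.042 0.007] zmed 0.0592
scene cap [222. 260.] 296 [ 0.4468 -0.3706  0.0589] [0.045 0.043 0.007] zmed 0.0592
scene cap [302. 280.] 325 [ 0.5618 -0.2476  0.0588] [0.043 0.043 0.007] zmed 0.0592
scene cap [256. 305.] 386 [ 0.5788 -0.3482  0.0589] [0.043 0.042 0.007] zmed 0.059
scene cap [337. 350.] 372 [ 0.7223 -0.2577  0.0613] [0.089 0.089 0.006] zmed 0.0614
scene knob [459. 233.] 287 rect [627.   60.4] [49.  11.6] 89.6 z [0.1007 0.1174 0.1283]
scene top [392. 232.] 1356 rect [544.6  -1.5] [201. 156.] 89.3 z [0.0863 0.0917 0.094 ]
scene top [424. 208.] 53 rect [503.1  65.5] [27.6 46.6] 63.6 z [0.0861 0.0866 0.0881]
scene top [412. 228.] 149 rect [547.9   4.2] [93.1 34.5] 10.5 z [0.0861 0.0881 0.0952]
scene top [391. 226.] 103 rect [527.3 -29.9] [55.4 39.5] 16.7 z [0.0861 0.0866 0.0879]
scene top [379. 235.] 42 rect [540.3 -66.5] [19.2 27.9] 17.1 z [0.086  0.0867 0.0881]
scene batten [412. 218.] 206 rect [544.3   6. ] [18.8 61.6] 88.5 z [0.1049 0.
[... 398 characters left out ...]
45 0.008] zmed 0.0571
side cap [ 88. 290.] 115 [ 0.0433 -0.0322  0.0603] [0.036 0.057 0.011] zmed 0.0599
side cap [319. 291.] 324 [ 0.4311 -0.249   0.057 ] [0.043 0.044 0.007] zmed 0.0572
side cap [413. 299.] 345 [ 0.5782 -0.3511  0.0572] [0.045 0.045 0.008] zmed 0.057
side cap [360. 335.] 417 [ 0.4454 -0.3743  0.0577] [0.043 0.043 0.008] zmed 0.0572
side knob [329. 159.] 124 rect [622.6  55.7] [44.6  8.6] 89.8 z [0.1022 0.1158 0.1262]
side top [317. 203.] 851 rect [545.4  -4.5] [200.4 154.2] 89.2 z [0.0869 0.0901 0.0924]
side top [310. 190.] 96 rect [546.2  -2. ] [16.6 65.9] 81.5 z [0.0863 0.0908 0.0953]
side batten [310. 183.] 156 rect [545.1   2.5] [60.2 18.9] 0.3 z [0.1046 0.1087 0.1109]
```

View pics/wrist0.png

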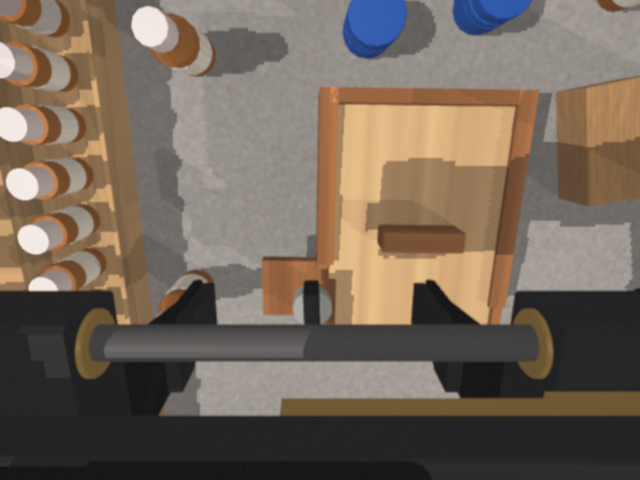

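View pics/crop1.png

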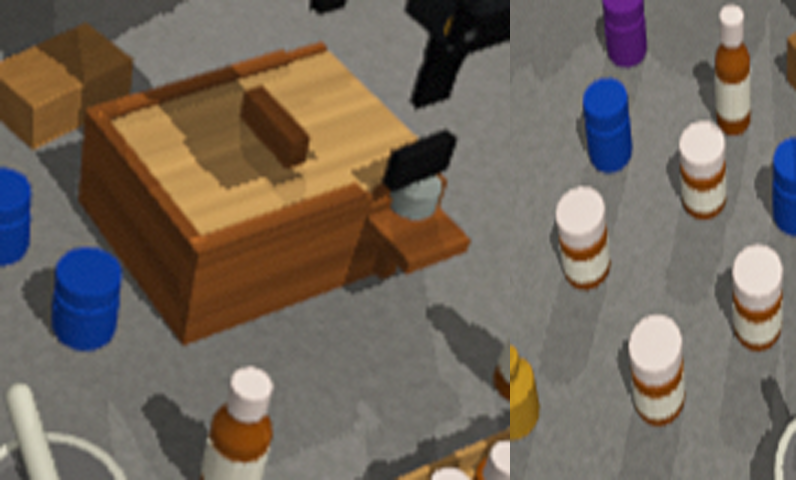

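Wrist view: the lid, batten (420,238) and knob (312,305) are visible with the lobe towards +y. The crop confirms the jars at (277,246), (223,268), (302,288) and (257,313) are amber with white caps. The blue and purple ones are excluded. Next I locate the obstacles.

Run:
```python
from h import *
c=dict(np.load('scene0.npz'));P=cloud(c)
for nm,(u,v) in dict(tallL=(291,199),tallM=(404,311),tallR=(508,276),blue1=(319,243),blue2=(349,271),blue3=(234,224),purple=(242,190),mortar=(337,335),weight=(190,315),carton=(340,200),clock=(600,175),scale_corner=(545,188)).items():
    w=P[v-2:v+3,u-2:u+3].reshape(-1,3); print(nm,np.nanmedian(w,0).round(3))
P=cloud(dict(np.load('wrist0.npz')))
for u,v in((312,300),(420,232),(430,96),(160,25),(185,290)): print(u,v,P[v,u].round(4))
```

```text
tallL [ 0.377 -0.19   0.101]
tallM [ 0.735 -0.139  0.106]
tallR [0.75  0.076 0.106]
blue1 [ 0.485 -0.175  0.06 ]
blue2 [ 0.58  -0.156  0.059]
blue3 [ 0.355 -0.315  0.06 ]
purple [ 0.25  -0.261  0.06 ]
mortar [ 0.712 -0.253  0.079]
weight [ 0.544 -0.461  0.046]
carton [ 0.367 -0.061  0.046]
clock [0.577 0.54  0.076]
scale_corner [0.527 0.427 0.036]
312 300 [0.6255 0.0434 0.1241]
420 232 [ 0.548  -0.0019  0.1068]
430 96 [ 0.5437 -0.0951  0.0904]
160 25 [ 0.7217 -0.1361  0.1039]
185 290 [ 0.6769 -0.0102  0.2328]
```

Emit:
{"api": "drive_tool", "payload": {
  "moves": [
    {"delta_pos": [-28, 0, 0], "turn": 0, "claw": 1},
    {"delta_pos": [-27.5, -0.5, 20], "turn": 0, "claw": 1},
    {"delta_pos": [0, 0, 30], "turn": 0, "claw": 1},
    {"delta_pos": [0, 0, 25], "turn": 0, "claw": 0.6},
    {"delta_pos": [0, 0, 0], "turn": 0, "claw": 0.6},
    {"delta_pos": [0, 0, 0], "turn": 0, "claw": 0.6}
  ]
}}

```text
time_s: 0.9
tcp_pos: [0.6262, 0.0555, 0.1486]
ee_rot: [[0.0, -1.0, 0.002], [-1.0, -0.0, -0.0], [0.0, -0.002, -1.0]]
wrist_force: [-0.3, -0.2, 0.1]
gripper_width: 0.745
gripper_force: 0.0
```

Emit:
{"api": "drive_tool", "payload": {
  "moves": [
    {"delta_pos": [0, -0.5, 26], "turn": 0, "claw": 0.5},
    {"delta_pos": [0, 0, 25], "turn": 0, "claw": 0.5},
    {"delta_pos": [0, 0, 0], "turn": 0, "claw": 0.3},
    {"delta_pos": [0, 0, 0], "turn": 0, "claw": 0},
    {"delta_pos": [0, 0, 0], "turn": 0, "claw": 0},
    {"delta_pos": [0, 0, 0], "turn": 0, "claw": 0},
    {"delta_pos": [0, 0, 0], "turn": 0, "claw": 0},
    {"delta_pos": [0, 0, 0], "turn": 0, "claw": 0},
    {"delta_pos": [0, 0, 0], "turn": 0, "claw": 0},
    {"delta_pos": [0, 0, 0], "turn": 0, "claw": 0}
  ]
}}

```text
time_s: 2.15
tcp_pos: [0.6259, 0.0557, 0.0977]
ee_rot: [[0.001, -1.0, 0.0], [-1.0, -0.001, -0.0], [0.0, -0.0, -1.0]]
wrist_force: [-2.6, 0.7, 6.4]
gripper_width: 0.132
gripper_force: 29.8
```

Emit:
{"api": "drive_tool", "payload": {
  "moves": [
    {"delta_pos": [0, 0, 0], "turn": 0.16, "claw": 0},
    {"delta_pos": [0, 0, 0], "turn": 0.16, "claw": 0},
    {"delta_pos": [0, 0, 0], "turn": 0.16, "claw": 0},
    {"delta_pos": [0, 0, 0], "turn": 0.16, "claw": 0},
    {"delta_pos": [0, 0, 0], "turn": 0.16, "claw": 0},
    {"delta_pos": [0, 0, 0], "turn": 0.15, "claw": 0},
    {"delta_pos": [0, 0, 0], "turn": 0, "claw": 0},
    {"delta_pos": [0, 0, 0], "turn": 0, "claw": 0},
    {"delta_pos": [0, 0, 0], "turn": 0, "claw": 0}
  ]
}}

```text
time_s: 3.28
tcp_pos: [0.6244, 0.0565, 0.0977]
ee_rot: [[-0.814, -0.581, -0.003], [-0.581, 0.814, 0.001], [0.002, 0.002, -1.0]]
wrist_force: [-7.6, 5.0, 8.6]
gripper_width: 0.135
gripper_force: 29.9
```

Emit:
{"api": "drive_tool", "payload": {
  "moves": [
    {"delta_pos": [0, 0, 0], "turn": 0, "claw": 0.4},
    {"delta_pos": [0, 0, 0], "turn": 0, "claw": 0.5},
    {"delta_pos": [0, 0, -25], "turn": 0, "claw": 0.5},
    {"delta_pos": [0, 0, -30], "turn": 0, "claw": 0.5},
    {"delta_pos": [0, 0, 0], "turn": 0.16, "claw": 0.5},
    {"delta_pos": [0, 0, 0], "turn": 0.16, "claw": 0.5},
    {"delta_pos": [0, 0, 0], "turn": 0.16, "claw": 0.5},
    {"delta_pos": [0, 0, 0], "turn": 0.15, "claw": 0.5},
    {"delta_pos": [40, -26, 0], "turn": 0, "claw": 0.5},
    {"delta_pos": [39.7, -25.5, 0], "turn": 0, "claw": 0.5},
    {"delta_pos": [0, 0, 0], "turn": 0, "claw": 0.5},
    {"delta_pos": [0, 0, 0], "turn": 0, "claw": 0.5}
  ]
}}

```text
time_s: 4.78
tcp_pos: [0.5468, 0.0047, 0.1519]
ee_rot: [[-1.0, 0.009, 0.002], [0.009, 1.0, 0.0], [-0.002, 0.0, -1.0]]
wrist_force: [0.3, -0.8, 0.3]
gripper_width: 0.503
gripper_force: 0.0
```

Run:
```python
from h import *
c=cap('wrist','wrist1.png');c2=cap('scene','scene1.png')
a=c2['color'][180:340,320:490,::-1];b=c['color'][:,:,::-1]
cv2.imwrite('pics/crop2.png',np.hstack([cv2.resize(a,(425,400)),cv2.resize(b,(375,400))]))
s=monitor.sense();print(s['tcp_pos'].round(4),s['joints'].round(1))
```

```text
[0.547  0.0052 0.1516] [  17.5   18.1  -16.5    0.   -55.3 -108.1]
```

View pics/crop2.png

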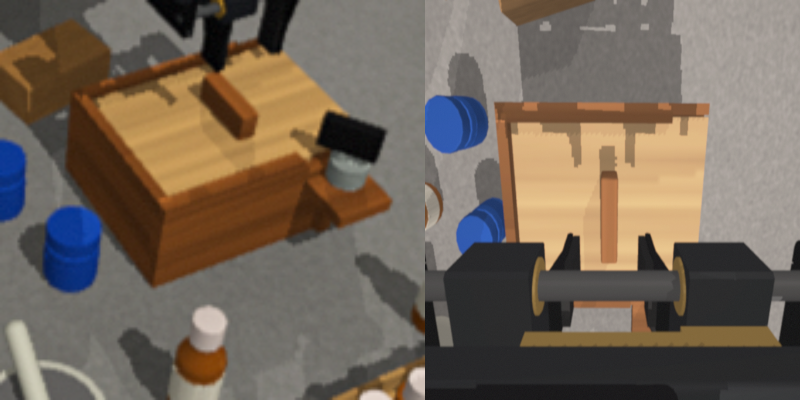

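The crop shows the knob turned away at crop (350,135), so the lobe is clear, and the batten lies between the fingers at crop (608,215).

Emit:
{"api": "drive_tool", "payload": {
  "moves": [
    {"delta_pos": [2, 0, 22], "turn": 0, "claw": 0.5},
    {"delta_pos": [0, 0, 21], "turn": 0, "claw": 0.5},
    {"delta_pos": [0, 0, 21], "turn": 0, "claw": 0.5},
    {"delta_pos": [0, 0, 0], "turn": 0, "claw": 0.3},
    {"delta_pos": [0, 0, 0], "turn": 0, "claw": 0},
    {"delta_pos": [0, 0, 0], "turn": 0, "claw": 0},
    {"delta_pos": [0, 0, 0], "turn": 0, "claw": 0},
    {"delta_pos": [0, 0, 0], "turn": 0, "claw": 0},
    {"delta_pos": [0, 0, 0], "turn": 0, "claw": 0},
    {"delta_pos": [0, 0, 0], "turn": 0, "claw": 0}
  ]
}}

```text
time_s: 6.12
tcp_pos: [0.5441, 0.0049, 0.0881]
ee_rot: [[-1.0, 0.009, 0.001], [0.009, 1.0, 0.0], [-0.001, 0.0, -1.0]]
wrist_force: [-1.0, 1.1, 3.9]
gripper_width: 0.179
gripper_force: 30.0
```

Emit:
{"api": "drive_tool", "payload": {
  "moves": [
    {"delta_pos": [0, 10, 0], "turn": 0, "claw": 0},
    {"delta_pos": [0, 15, 0], "turn": 0, "claw": 0},
    {"delta_pos": [0, 20, 0], "turn": 0, "claw": 0},
    {"delta_pos": [0, 20, 0], "turn": 0, "claw": 0},
    {"delta_pos": [0, 20, 0], "turn": 0, "claw": 0},
    {"delta_pos": [0, 20, 0], "turn": 0, "claw": 0},
    {"delta_pos": [0, 20, 0], "turn": 0, "claw": 0},
    {"delta_pos": [0, 20, 0], "turn": 0, "claw": 0},
    {"delta_pos": [0, 15, 0], "turn": 0, "claw": 0},
    {"delta_pos": [0, 0, 0], "turn": 0, "claw": 0}
  ]
}}

```text
time_s: 7.38
tcp_pos: [0.5453, 0.1672, 0.0877]
ee_rot: [[-1.0, 0.008, 0.001], [0.008, 1.0, 0.002], [-0.001, 0.002, -1.0]]
wrist_force: [-1.9, 3.6, 6.3]
gripper_width: 0.179
gripper_force: 30.1
```

Emit:
{"api": "drive_tool", "payload": {
  "moves": [
    {"delta_pos": [0, 15, -4], "turn": 0, "claw": 0},
    {"delta_pos": [0, 25, -8], "turn": 0, "claw": 0},
    {"delta_pos": [0, 30, 0], "turn": 0, "claw": 0},
    {"delta_pos": [0, 35, 0], "turn": 0, "claw": 0},
    {"delta_pos": [0, 0, 25], "turn": 0, "claw": 0},
    {"delta_pos": [0, 0, 30], "turn": 0, "claw": 0},
    {"delta_pos": [0, 0, 20], "turn": 0, "claw": 0},
    {"delta_pos": [0, 0, 10], "turn": 0, "claw": 0},
    {"delta_pos": [0, 0, 0], "turn": 0, "claw": 0},
    {"delta_pos": [0, 0, 0], "turn": 0, "claw": 0}
  ]
}}

```text
time_s: 8.62
tcp_pos: [0.5467, 0.2705, 0.0154]
ee_rot: [[-1.0, 0.009, 0.001], [0.009, 1.0, 0.001], [-0.001, 0.001, -1.0]]
wrist_force: [-0.1, -0.6, -1.9]
gripper_width: 0.183
gripper_force: 30.0
```

Emit:
{"api": "drive_tool", "payload": {
  "moves": [
    {"delta_pos": [0, 0, 2], "turn": 0, "claw": 0},
    {"delta_pos": [0, 0, 1.5], "turn": 0, "claw": 0},
    {"delta_pos": [0, 0, 0], "turn": 0, "claw": 0},
    {"delta_pos": [0, 0, 0], "turn": 0, "claw": 0.35},
    {"delta_pos": [0, 0, 0], "turn": 0, "claw": 0.4},
    {"delta_pos": [0, 0, -30], "turn": 0, "claw": 0.5},
    {"delta_pos": [0, 0, -50], "turn": 0, "claw": 0.6},
    {"delta_pos": [0, 0, -60], "turn": 0, "claw": 0.7},
    {"delta_pos": [0, -60, -20], "turn": 0, "claw": 0.8},
    {"delta_pos": [0, -60, 0], "turn": 0, "claw": 0.8},
    {"delta_pos": [0, -60, 0], "turn": 0, "claw": 0.8},
    {"delta_pos": [0, -60, 0], "turn": 0, "claw": 0.8}
  ]
}}

```text
time_s: 10.12
tcp_pos: [0.5438, 0.0287, 0.1709]
ee_rot: [[-1.0, 0.009, 0.001], [0.009, 1.0, 0.0], [-0.001, 0.0, -1.0]]
wrist_force: [0.4, -0.5, -0.1]
gripper_width: 0.799
gripper_force: 0.0
```

```bash
cat > jars.py <<'E'
from h import *
import sys
tag=sys.argv[1]
s=monitor.sense();print('tcp',s['tcp_pos'].round(4))
for n in('scene','side'):
    c=cap(n,n+tag+'.png'); np.savez(n+tag+'.npz',**c)
    P=cloud(c); hsv=cv2.cvtColor(c['color'],cv2.COLOR_RGB2HSV)
    w=(hsv[...,1]<60)&(hsv[...,2]>150)&(P[...,2]>.053)&(P[...,2]<.074)
    k,l,st,ce=cv2.connectedComponentsWithStats(w.astype(np.uint8))
    for i in range(1,k):
        q=P[l==i]
        if 100<st[i,4]<600 and .3<q[:,0].mean()<.7:
            q=q[q[:,2]>np.median(q[:,2])-.004]
            print(n,ce[i].round(),((q.min(0)+q.max(0))/2).round(4),np.ptp(q,axis=0).round(3))
E
python3 jars.py 2
```

```text
tcp [0.5438 0.0287 0.1709]
scene [277. 238.] [ 0.4327 -0.2468  0.0594] [0.043 0.042 0.008]
scene [222. 260.] [ 0.4457 -0.3706  0.0587] [0.045 0.043 0.007]
scene [302. 280.] [ 0.5619 -0.2475  0.0595] [0.043 0.042 0.009]
scene [256. 304.] [ 0.5786 -0.3483  0.0588] [0.043 0.042 0.007]
side [376. 268.] [ 0.5602 -0.2516  0.0567] [0.043 0.044 0.007]
side [319. 291.] [ 0.4312 -0.2498  0.0568] [0.043 0.043 0.007]
side [413. 299.] [ 0.5771 -0.3511  0.0572] [0.044 0.043 0.008]
side [360. 335.] [ 0.4446 -0.3739  0.0572] [0.044 0.044 0.008]
```

Emit:
{"api": "drive_tool", "payload": {
  "moves": [
    {"delta_pos": [-4, -56, 0], "turn": 0, "claw": 0.8},
    {"delta_pos": [-4, -56, 0], "turn": 0, "claw": 0.8},
    {"delta_pos": [-4, -56, 0], "turn": 0, "claw": 0.8},
    {"delta_pos": [-4, -55, 0], "turn": 0, "claw": 0.8},
    {"delta_pos": [-4, -55, 0], "turn": 0, "claw": 0.8},
    {"delta_pos": [0, 0, 40], "turn": 0, "claw": 0.8},
    {"delta_pos": [0, 0, 40], "turn": 0, "claw": 0.8},
    {"delta_pos": [0, 0, 0], "turn": 0, "claw": 0.8},
    {"delta_pos": [0, 0, 0], "turn": 0, "claw": 0.8}
  ]
}}

```text
time_s: 11.35
tcp_pos: [0.5628, -0.2477, 0.0922]
ee_rot: [[-1.0, 0.008, 0.002], [0.008, 1.0, -0.001], [-0.002, -0.001, -1.0]]
wrist_force: [-0.1, 0.3, -0.1]
gripper_width: 0.798
gripper_force: 0.0
```

Good; I descend, grip and lift in one call.

Emit:
{"api": "drive_tool", "payload": {
  "moves": [
    {"delta_pos": [1, -1, 36], "turn": 0, "claw": 0.8},
    {"delta_pos": [0, 0, 36], "turn": 0, "claw": 0.8},
    {"delta_pos": [0, 0, 0], "turn": 0, "claw": 0.5},
    {"delta_pos": [0, 0, 0], "turn": 0, "claw": 0.2},
    {"delta_pos": [0, 0, 0], "turn": 0, "claw": 0.2},
    {"delta_pos": [0, 0, 0], "turn": 0, "claw": 0.2},
    {"delta_pos": [0, 0, 0], "turn": 0, "claw": 0.2},
    {"delta_pos": [0, 0, 0], "turn": 0, "claw": 0.2},
    {"delta_pos": [0, 0, -50], "turn": 0, "claw": 0.2},
    {"delta_pos": [0, 0, -60], "turn": 0, "claw": 0.2},
    {"delta_pos": [0, 0, -50], "turn": 0, "claw": 0.2},
    {"delta_pos": [0, 0, 0], "turn": 0, "claw": 0.2}
  ]
}}

```text
time_s: 12.85
tcp_pos: [0.5629, -0.2494, 0.1843]
ee_rot: [[-1.0, 0.009, 0.01], [0.009, 1.0, -0.003], [-0.01, -0.002, -1.0]]
wrist_force: [0.2, 0.2, -1.5]
gripper_width: 0.495
gripper_force: 30.0
```

Emit:
{"api": "drive_tool", "payload": {
  "moves": [
    {"delta_pos": [0, 53, 0], "turn": 0, "claw": 0.2},
    {"delta_pos": [1, 53, 0], "turn": 0, "claw": 0.2},
    {"delta_pos": [0, 53, 0], "turn": 0, "claw": 0.2},
    {"delta_pos": [0, 53, 0], "turn": 0, "claw": 0.2},
    {"delta_pos": [0, 0, 40], "turn": 0, "claw": 0.2},
    {"delta_pos": [0, 0, 30], "turn": 0, "claw": 0.2},
    {"delta_pos": [0, 0, 0], "turn": 0, "claw": 0.2},
    {"delta_pos": [0, 0, 0], "turn": 0, "claw": 0.2}
  ]
}}

```text
time_s: 13.85
tcp_pos: [0.5619, -0.0368, 0.1094]
ee_rot: [[-1.0, 0.009, 0.001], [0.009, 1.0, -0.0], [-0.001, -0.0, -1.0]]
wrist_force: [-0.6, 0.6, -0.5]
gripper_width: 0.498
gripper_force: 30.0
```

Emit:
{"api": "drive_tool", "payload": {
  "moves": [
    {"delta_pos": [-1.5, -0.5, 35], "turn": 0, "claw": 0.2},
    {"delta_pos": [0, 0, 25], "turn": 0, "claw": 0.2},
    {"delta_pos": [0, 0, 15], "turn": 0, "claw": 0.2},
    {"delta_pos": [0, 0, 4], "turn": 0, "claw": 0.2},
    {"delta_pos": [0, 0, 0], "turn": 0, "claw": 0.2},
    {"delta_pos": [0, 0, 0], "turn": 0, "claw": 0.2}
  ]
}}

```text
time_s: 14.6
tcp_pos: [0.5638, -0.0371, 0.0309]
ee_rot: [[-1.0, 0.009, 0.002], [0.009, 1.0, 0.0], [-0.002, 0.0, -1.0]]
wrist_force: [-0.3, 0.5, -0.7]
gripper_width: 0.499
gripper_force: 30.0
```

Emit:
{"api": "drive_tool", "payload": {
  "moves": [
    {"delta_pos": [0, 0, 2], "turn": 0, "claw": 0.2},
    {"delta_pos": [0, 0, 0], "turn": 0, "claw": 0.5},
    {"delta_pos": [0, 0, 0], "turn": 0, "claw": 0.58},
    {"delta_pos": [0, 0, 0], "turn": 0, "claw": 0.58},
    {"delta_pos": [0, 0, -30], "turn": 0, "claw": 0.58},
    {"delta_pos": [0, 0, -60], "turn": 0, "claw": 0.58},
    {"delta_pos": [0, 0, -40], "turn": 0, "claw": 0.8},
    {"delta_pos": [-4, -60, -15], "turn": 0, "claw": 0.8},
    {"delta_pos": [-4, -60, 0], "turn": 0, "claw": 0.8},
    {"delta_pos": [-4, -60, 0], "turn": 0, "claw": 0.8},
    {"delta_pos": [-3, -60, 0], "turn": 0, "claw": 0.8},
    {"delta_pos": [-2, -60, 0], "turn": 0, "claw": 0.8}
  ]
}}

```text
time_s: 16.1
tcp_pos: [0.577, -0.3392, 0.1724]
ee_rot: [[-1.0, 0.009, -0.0], [0.009, 1.0, 0.0], [0.0, 0.0, -1.0]]
wrist_force: [0.6, -0.2, 0.8]
gripper_width: 0.798
gripper_force: 0.0
```

```bash
python3 jars.py 3
```

```text
tcp [ 0.577  -0.3392  0.1724]
scene [397. 245.] [ 0.5632 -0.0366  0.0668] [0.041 0.042 0.007]
scene [256. 305.] [ 0.5781 -0.348   0.059 ] [0.044 0.043 0.008]
side [325. 207.] [ 0.5616 -0.0403  0.0647] [0.042 0.042 0.007]
side [319. 291.] [ 0.4314 -0.2495  0.0575] [0.042 0.044 0.008]
side [413. 299.] [ 0.578  -0.3514  0.0569] [0.043 0.046 0.007]
side [360. 335.] [ 0.4448 -0.3748  0.0569] [0.043 0.044 0.007]
```

Emit:
{"api": "drive_tool", "payload": {
  "moves": [
    {"delta_pos": [-1, -10.5, 40], "turn": 0, "claw": 0.8},
    {"delta_pos": [0, 0, 40], "turn": 0, "claw": 0.8},
    {"delta_pos": [0, 0, 40], "turn": 0, "claw": 0.8},
    {"delta_pos": [0, 0, 32], "turn": 0, "claw": 0.8},
    {"delta_pos": [0, 0, 0], "turn": 0, "claw": 0.7},
    {"delta_pos": [0, 0, 0], "turn": 0, "claw": 0.2},
    {"delta_pos": [0, 0, 0], "turn": 0, "claw": 0.2},
    {"delta_pos": [0, 0, 0], "turn": 0, "claw": 0.2},
    {"delta_pos": [0, 0, 0], "turn": 0, "claw": 0.2},
    {"delta_pos": [0, 0, 0], "turn": 0, "claw": 0.2},
    {"delta_pos": [0, 0, 0], "turn": 0, "claw": 0.2}
  ]
}}

```text
time_s: 17.58
tcp_pos: [0.5792, -0.3482, 0.0228]
ee_rot: [[-1.0, 0.009, 0.003], [0.009, 1.0, -0.001], [-0.003, -0.001, -1.0]]
wrist_force: [-0.0, 0.8, 5.3]
gripper_width: 0.496
gripper_force: 30.0
```

Emit:
{"api": "drive_tool", "payload": {
  "moves": [
    {"delta_pos": [0, 0, -50], "turn": 0, "claw": 0.2},
    {"delta_pos": [0, 0, -60], "turn": 0, "claw": 0.2},
    {"delta_pos": [0, 0, -40], "turn": 0, "claw": 0.2},
    {"delta_pos": [11.5, 52, 0], "turn": 0, "claw": 0.2},
    {"delta_pos": [11.5, 52, 0], "turn": 0, "claw": 0.2},
    {"delta_pos": [11.5, 52, 0], "turn": 0, "claw": 0.2},
    {"delta_pos": [11.5, 52, 0], "turn": 0, "claw": 0.2},
    {"delta_pos": [11.5, 52, 0], "turn": 0, "claw": 0.2},
    {"delta_pos": [11.5, 51, 0], "turn": 0, "claw": 0.2},
    {"delta_pos": [0, 0, 40], "turn": 0, "claw": 0.2},
    {"delta_pos": [0, 0, 20], "turn": 0, "claw": 0.2},
    {"delta_pos": [0, 0, 0], "turn": 0, "claw": 0.2}
  ]
}}

```text
time_s: 19.08
tcp_pos: [0.5103, -0.0363, 0.1093]
ee_rot: [[-1.0, 0.009, -0.004], [0.009, 1.0, -0.001], [0.004, -0.001, -1.0]]
wrist_force: [0.3, 0.0, -0.3]
gripper_width: 0.498
gripper_force: 30.0
```

Emit:
{"api": "drive_tool", "payload": {
  "moves": [
    {"delta_pos": [-2, -1, 35], "turn": 0, "claw": 0.2},
    {"delta_pos": [0, 0, 25], "turn": 0, "claw": 0.2},
    {"delta_pos": [0, 0, 15], "turn": 0, "claw": 0.2},
    {"delta_pos": [0, 0, 2], "turn": 0, "claw": 0.2},
    {"delta_pos": [0, 0, 0], "turn": 0, "claw": 0.2},
    {"delta_pos": [0, 0, 0], "turn": 0, "claw": 0.2}
  ]
}}

```text
time_s: 19.82
tcp_pos: [0.5147, -0.0371, 0.0349]
ee_rot: [[-1.0, 0.009, 0.002], [0.009, 1.0, 0.0], [-0.002, 0.0, -1.0]]
wrist_force: [0.6, 0.1, -1.0]
gripper_width: 0.495
gripper_force: 30.0
```

Emit:
{"api": "drive_tool", "payload": {
  "moves": [
    {"delta_pos": [0, 0, 3.5], "turn": 0, "claw": 0.2},
    {"delta_pos": [0, 0, 0], "turn": 0, "claw": 0.5},
    {"delta_pos": [0, 0, 0], "turn": 0, "claw": 0.58},
    {"delta_pos": [0, 0, 0], "turn": 0, "claw": 0.58},
    {"delta_pos": [0, 0, -30], "turn": 0, "claw": 0.58},
    {"delta_pos": [0, 0, -60], "turn": 0, "claw": 0.58},
    {"delta_pos": [0, 0, -50], "turn": 0, "claw": 0.8},
    {"delta_pos": [11, -56, -5], "turn": 0, "claw": 0.8},
    {"delta_pos": [11, -56, 0], "turn": 0, "claw": 0.8},
    {"delta_pos": [11, -56, 0], "turn": 0, "claw": 0.8},
    {"delta_pos": [11, -56, 0], "turn": 0, "claw": 0.8},
    {"delta_pos": [11, -56, 0], "turn": 0, "claw": 0.8}
  ]
}}

```text
time_s: 21.32
tcp_pos: [0.4556, -0.3184, 0.1753]
ee_rot: [[-1.0, 0.009, -0.0], [0.009, 1.0, 0.0], [0.0, 0.0, -1.0]]
wrist_force: [0.6, -0.7, 0.0]
gripper_width: 0.799
gripper_force: 0.0
```

```bash
python3 jars.py 4
```

```text
tcp [ 0.4556 -0.3184  0.1753]
scene [390. 238.] [ 0.5383 -0.0362  0.0669] [0.093 0.043 0.007]
scene [277. 238.] [ 0.4315 -0.2466  0.0591] [0.044 0.043 0.008]
scene [222. 260.] [ 0.4468 -0.3706  0.06  ] [0.045 0.043 0.009]
side [304. 213.] [ 0.5102 -0.0393  0.0646] [0.032 0.045 0.007]
side [319. 291.] [ 0.4309 -0.2497  0.0575] [0.042 0.044 0.008]
side [360. 335.] [ 0.445  -0.3738  0.0572] [0.043 0.045 0.008]
```

Emit:
{"api": "drive_tool", "payload": {
  "moves": [
    {"delta_pos": [9.5, -54, 0], "turn": 0, "claw": 0.8},
    {"delta_pos": [0, 0, 45], "turn": 0, "claw": 0.8},
    {"delta_pos": [0, 0, 45], "turn": 0, "claw": 0.8},
    {"delta_pos": [0, 0, 40], "turn": 0, "claw": 0.8},
    {"delta_pos": [0, 0, 24], "turn": 0, "claw": 0.8},
    {"delta_pos": [0, 0, 0], "turn": 0, "claw": 0.7},
    {"delta_pos": [0, 0, 0], "turn": 0, "claw": 0.2},
    {"delta_pos": [0, 0, 0], "turn": 0, "claw": 0.2},
    {"delta_pos": [0, 0, 0], "turn": 0, "claw": 0.2},
    {"delta_pos": [0, 0, 0], "turn": 0, "claw": 0.2},
    {"delta_pos": [0, 0, 0], "turn": 0, "claw": 0.2},
    {"delta_pos": [0, 0, 0], "turn": 0, "claw": 0.2}
  ]
}}

```text
time_s: 22.92
tcp_pos: [0.4472, -0.371, 0.0228]
ee_rot: [[-1.0, 0.009, 0.002], [0.009, 1.0, -0.001], [-0.002, -0.001, -1.0]]
wrist_force: [-0.7, 1.7, 6.8]
gripper_width: 0.5
gripper_force: 30.0
```

Emit:
{"api": "drive_tool", "payload": {
  "moves": [
    {"delta_pos": [0, 0, -50], "turn": 0, "claw": 0.2},
    {"delta_pos": [0, 0, -60], "turn": 0, "claw": 0.2},
    {"delta_pos": [0, 0, -50], "turn": 0, "claw": 0.2},
    {"delta_pos": [-8, 52, 0], "turn": 0, "claw": 0.2},
    {"delta_pos": [-8, 52, 0], "turn": 0, "claw": 0.2},
    {"delta_pos": [-8, 52, 0], "turn": 0, "claw": 0.2},
    {"delta_pos": [-8, 52, 0], "turn": 0, "claw": 0.2},
    {"delta_pos": [-8, 52, 0], "turn": 0, "claw": 0.2},
    {"delta_pos": [-8, 52, 0], "turn": 0, "claw": 0.2},
    {"delta_pos": [-8, 51, 0], "turn": 0, "claw": 0.2},
    {"delta_pos": [-7, 50, 0], "turn": 0, "claw": 0.2},
    {"delta_pos": [0, 0, 0], "turn": 0, "claw": 0.2}
  ]
}}

```text
time_s: 24.42
tcp_pos: [0.5132, 0.0446, 0.1809]
ee_rot: [[-1.0, 0.005, -0.0], [0.005, 1.0, 0.0], [0.0, 0.0, -1.0]]
wrist_force: [0.4, -0.2, -1.4]
gripper_width: 0.504
gripper_force: 30.0
```

Target z is about 31, so I go down 148 mm and settle.

Emit:
{"api": "drive_tool", "payload": {
  "moves": [
    {"delta_pos": [0, -1.5, 45], "turn": 0, "claw": 0.2},
    {"delta_pos": [0, 0, 35], "turn": 0, "claw": 0.2},
    {"delta_pos": [0, 0, 30], "turn": 0, "claw": 0.2},
    {"delta_pos": [0, 0, 20], "turn": 0, "claw": 0.2},
    {"delta_pos": [0, 0, 12], "turn": 0, "claw": 0.2},
    {"delta_pos": [0, 0, 6], "turn": 0, "claw": 0.2},
    {"delta_pos": [0, 0, 0], "turn": 0, "claw": 0.2},
    {"delta_pos": [0, 0, 0], "turn": 0, "claw": 0.2}
  ]
}}

```text
time_s: 25.42
tcp_pos: [0.5137, 0.0404, 0.034]
ee_rot: [[-1.0, 0.009, 0.001], [0.009, 1.0, 0.001], [-0.001, 0.001, -1.0]]
wrist_force: [-0.4, -0.1, -1.1]
gripper_width: 0.501
gripper_force: 30.0
```

Emit:
{"api": "drive_tool", "payload": {
  "moves": [
    {"delta_pos": [0, 0, 3], "turn": 0, "claw": 0.2},
    {"delta_pos": [0, 0, 0], "turn": 0, "claw": 0.5},
    {"delta_pos": [0, 0, 0], "turn": 0, "claw": 0.58},
    {"delta_pos": [0, 0, 0], "turn": 0, "claw": 0.58},
    {"delta_pos": [0, 0, -30], "turn": 0, "claw": 0.58},
    {"delta_pos": [0, 0, -60], "turn": 0, "claw": 0.58},
    {"delta_pos": [0, 0, -55], "turn": 0, "claw": 0.8},
    {"delta_pos": [16, -57.7, 0], "turn": 0, "claw": 0.8},
    {"delta_pos": [16, -57.7, 0], "turn": 0, "claw": 0.8},
    {"delta_pos": [16, -57.7, 0], "turn": 0, "claw": 0.8},
    {"delta_pos": [16, -57.7, 0], "turn": 0, "claw": 0.8},
    {"delta_pos": [16, -57.7, 0], "turn": 0, "claw": 0.8}
  ]
}}

```text
time_s: 26.92
tcp_pos: [0.4296, -0.2491, 0.1755]
ee_rot: [[-1.0, 0.009, 0.0], [0.009, 1.0, -0.0], [-0.0, -0.0, -1.0]]
wrist_force: [1.7, -0.8, -0.7]
gripper_width: 0.799
gripper_force: 0.0
```

Emit:
{"api": "drive_tool", "payload": {
  "moves": [
    {"delta_pos": [0, 0, 0], "turn": 0.16, "claw": 0.8},
    {"delta_pos": [0, 0, 0], "turn": 0.16, "claw": 0.8},
    {"delta_pos": [0, 0, 0], "turn": 0.16, "claw": 0.8},
    {"delta_pos": [0, 0, 0], "turn": 0.16, "claw": 0.8},
    {"delta_pos": [0, 0, 0], "turn": 0.16, "claw": 0.8},
    {"delta_pos": [0, 0, 0], "turn": 0, "claw": 0.8},
    {"delta_pos": [0, 0, 0], "turn": 0, "claw": 0.8}
  ]
}}

```text
time_s: 27.8
tcp_pos: [0.4304, -0.2475, 0.1753]
ee_rot: [[-0.692, 0.722, -0.0], [0.722, 0.692, 0.0], [0.0, -0.0, -1.0]]
wrist_force: [-0.2, -0.0, 0.5]
gripper_width: 0.8
gripper_force: 0.0
```

```bash
python3 jars.py 5; python3 -c "
from h import *
s=monitor.sense();print(s['joints'].round(1))
a=cv2.imread('pics/scene5.png')[170:350,200:500];cv2.imwrite('pics/crop5.png',cv2.resize(a,(750,450)))"
```

```text
tcp [ 0.4304 -0.2475  0.1753]
scene [414. 221.] [0.5117 0.0406 0.0668] [0.042 0.042 0.008]
scene [390. 238.] [ 0.538  -0.0364  0.0668] [0.093 0.043 0.007]
scene [277. 238.] [ 0.4336 -0.2466  0.0592] [0.045 0.042 0.007]
side [289. 194.] [0.5103 0.0377 0.0647] [0.029 0.044 0.007]
side [319. 291.] [ 0.4313 -0.2496  0.0567] [0.042 0.045 0.007]
[ -11.1   12.   -21.3   -0.   -56.7 -125.2]
```

View pics/crop5.png

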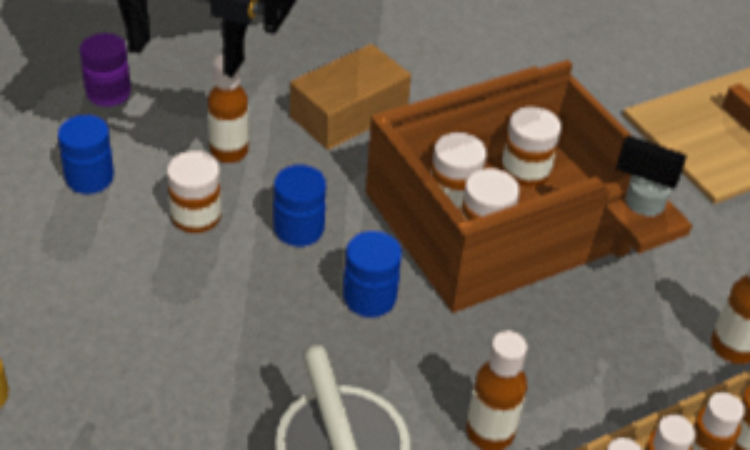

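The crop shows three jars upright in the case, at crop (460,165), (492,205) and (533,140). The last jar is at crop (194,190), with the tall bottle beside it at (228,125).

Emit:
{"api": "drive_tool", "payload": {
  "moves": [
    {"delta_pos": [-1.5, 1, 45], "turn": 0, "claw": 0.8},
    {"delta_pos": [0, 0, 45], "turn": 0, "claw": 0.8},
    {"delta_pos": [0, 0, 40], "turn": 0, "claw": 0.8},
    {"delta_pos": [0, 0, 24], "turn": 0, "claw": 0.8},
    {"delta_pos": [0, 0, 0], "turn": 0, "claw": 0.7},
    {"delta_pos": [0, 0, 0], "turn": 0, "claw": 0.2},
    {"delta_pos": [0, 0, 0], "turn": 0, "claw": 0.2},
    {"delta_pos": [0, 0, 0], "turn": 0, "claw": 0.2},
    {"delta_pos": [0, 0, 0], "turn": 0, "claw": 0.2},
    {"delta_pos": [0, 0, 0], "turn": 0, "claw": 0.2},
    {"delta_pos": [0, 0, 0], "turn": 0, "claw": 0.2}
  ]
}}

```text
time_s: 29.28
tcp_pos: [0.433, -0.2481, 0.0225]
ee_rot: [[-0.69, 0.723, 0.002], [0.723, 0.69, -0.001], [-0.002, 0.001, -1.0]]
wrist_force: [0.5, 0.9, 6.5]
gripper_width: 0.497
gripper_force: 30.0
```

Lift and turn back.

Emit:
{"api": "drive_tool", "payload": {
  "moves": [
    {"delta_pos": [0, 0, -50], "turn": 0, "claw": 0.2},
    {"delta_pos": [0, 0, -60], "turn": 0, "claw": 0.2},
    {"delta_pos": [0, 0, -50], "turn": 0, "claw": 0.2},
    {"delta_pos": [0, 0, 0], "turn": -0.16, "claw": 0.2},
    {"delta_pos": [0, 0, 0], "turn": -0.16, "claw": 0.2},
    {"delta_pos": [0, 0, 0], "turn": -0.16, "claw": 0.2},
    {"delta_pos": [0, 0, 0], "turn": -0.16, "claw": 0.2},
    {"delta_pos": [0, 0, 0], "turn": -0.16, "claw": 0.2},
    {"delta_pos": [0, 0, 0], "turn": 0, "claw": 0.2},
    {"delta_pos": [0, 0, 0], "turn": 0, "claw": 0.2}
  ]
}}

```text
time_s: 30.52
tcp_pos: [0.432, -0.2478, 0.1812]
ee_rot: [[-1.0, 0.012, -0.0], [0.012, 1.0, 0.0], [0.0, 0.0, -1.0]]
wrist_force: [0.1, -0.4, -0.8]
gripper_width: 0.498
gripper_force: 30.0
```

Emit:
{"api": "drive_tool", "payload": {
  "moves": [
    {"delta_pos": [-21, 48.5, 0], "turn": 0, "claw": 0.2},
    {"delta_pos": [-21, 48.5, 0], "turn": 0, "claw": 0.2},
    {"delta_pos": [-21, 48.5, 0], "turn": 0, "claw": 0.2},
    {"delta_pos": [-21, 48.5, 0], "turn": 0, "claw": 0.2},
    {"delta_pos": [-21, 48, 0], "turn": 0, "claw": 0.2},
    {"delta_pos": [-20, 48, 0], "turn": 0, "claw": 0.2},
    {"delta_pos": [0, 0, 25], "turn": 0, "claw": 0.2},
    {"delta_pos": [0, 0, 15], "turn": 0, "claw": 0.2},
    {"delta_pos": [0, 0, 0], "turn": 0, "claw": 0.2},
    {"delta_pos": [0, 0, 0], "turn": 0, "claw": 0.2}
  ]
}}

```text
time_s: 31.78
tcp_pos: [0.5603, 0.0404, 0.1421]
ee_rot: [[-1.0, 0.01, 0.001], [0.01, 1.0, -0.0], [-0.001, 0.0, -1.0]]
wrist_force: [-0.4, -0.6, 0.3]
gripper_width: 0.498
gripper_force: 30.0
```

Emit:
{"api": "drive_tool", "payload": {
  "moves": [
    {"delta_pos": [0, 1, 35], "turn": 0, "claw": 0.2},
    {"delta_pos": [0, 0, 30], "turn": 0, "claw": 0.2},
    {"delta_pos": [0, 0, 20], "turn": 0, "claw": 0.2},
    {"delta_pos": [0, 0, 15], "turn": 0, "claw": 0.2},
    {"delta_pos": [0, 0, 8], "turn": 0, "claw": 0.2},
    {"delta_pos": [0, 0, 0], "turn": 0, "claw": 0.2},
    {"delta_pos": [0, 0, 0], "turn": 0, "claw": 0.2}
  ]
}}

```text
time_s: 32.65
tcp_pos: [0.5606, 0.0421, 0.0342]
ee_rot: [[-1.0, 0.009, 0.002], [0.009, 1.0, 0.0], [-0.002, 0.0, -1.0]]
wrist_force: [-0.2, 0.6, -0.3]
gripper_width: 0.499
gripper_force: 30.0
```

Emit:
{"api": "drive_tool", "payload": {
  "moves": [
    {"delta_pos": [0, 0, 3], "turn": 0, "claw": 0.2},
    {"delta_pos": [0, 0, 0], "turn": 0, "claw": 0.5},
    {"delta_pos": [0, 0, 0], "turn": 0, "claw": 0.58},
    {"delta_pos": [0, 0, 0], "turn": 0, "claw": 0.58},
    {"delta_pos": [0, 0, -30], "turn": 0, "claw": 0.58},
    {"delta_pos": [0, 0, -60], "turn": 0, "claw": 0.58},
    {"delta_pos": [0, 0, -60], "turn": 0, "claw": 0.5},
    {"delta_pos": [4, 50, -20], "turn": 0, "claw": 0.5},
    {"delta_pos": [4, 50, 0], "turn": 0, "claw": 0.5},
    {"delta_pos": [4, 50, 0], "turn": 0, "claw": 0.5},
    {"delta_pos": [4, 50, 0], "turn": 0, "claw": 0.5},
    {"delta_pos": [0, 28, 0], "turn": 0, "claw": 0.5}
  ]
}}

```text
time_s: 34.15
tcp_pos: [0.5455, 0.2722, 0.2003]
ee_rot: [[-1.0, 0.007, -0.0], [0.007, 1.0, 0.0], [0.0, 0.0, -1.0]]
wrist_force: [-0.1, -0.6, 0.4]
gripper_width: 0.501
gripper_force: 0.0
```

```bash
python3 jars.py 6
cat > lid.py <<'E'
from h import *
for n in('scene','side'):
    c=dict(np.load(n+'6.npz'));P=cloud(c);hsv=cv2.cvtColor(c['color'],cv2.COLOR_RGB2HSV)
    m=(hsv[...,1]>60)&(P[...,0]>.4)&(P[...,0]<.7)&(P[...,1]>.12)&(P[...,1]<.45)
    for nm,lo,hi in(('batten',.028,.042),('board',.004,.012)):
        q=P[m&(P[...,2]>lo)&(P[...,2]<hi)]
        if len(q)>30: r=cv2.minAreaRect((q[:,:2]*1000).astype(np.float32)); print(n,nm,len(q),np.round(r,1) if 0 else r,np.median(q[:,2]).round(4))
E
python3 lid.py;python3 -c "
from h import *
a=cv2.imread('pics/scene6.png')[120:320,320:560];b=cap('wrist')['color'][:,:,::-1]
cv2.imwrite('pics/crop6.png',np.hstack([cv2.resize(a,(432,360)),cv2.resize(b,(368,360))]))"
```

```text
tcp [0.5455 0.2722 0.2003]
scene [420. 227.] [0.5351 0.0416 0.0667] [0.09  0.044 0.007]
scene [390. 238.] [ 0.5384 -0.0367  0.0668] [0.092 0.043 0.007]
side [301. 192.] [0.5374 0.0387 0.0651] [0.084 0.046 0.008]
side [317. 209.] [ 0.5388 -0.0392  0.0652] [0.089 0.046 0.008]
scene batten 166 ((546.685302734375, 270.39337158203125), (21.156158447265625, 61.3187255859375), 86.99002075195312) 0.0349
scene board 2626 ((544.47119140625, 273.46820068359375), (198.74746704101562, 139.14491271972656), 89.56494140625) 0.0095
side batten 105 ((546.7210693359375, 266.9625244140625), (61.68159103393555, 21.385330200195312), 3.9611620903015137) 0.0325
side board 1572 ((546.7486572265625, 267.8568420410156), (197.79759216308594, 134.65919494628906), 89.70117950439453) 0.0074
```

View pics/crop6.png

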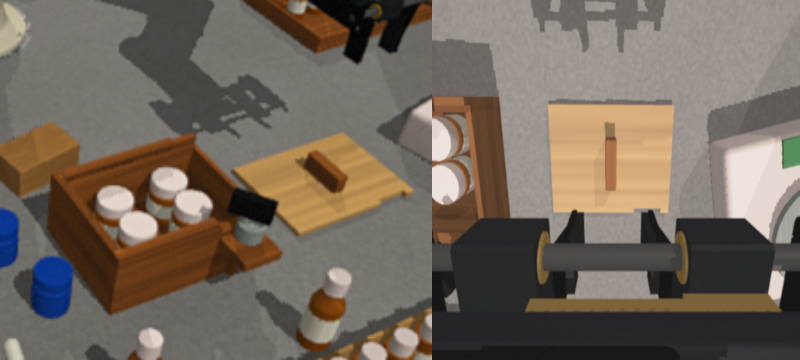

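The picture shows four capped jars upright in the case, around crop (115,200), (168,185), (192,210) and (137,230). The lid lies where I left it, batten at crop (326,172), with its notch at the far right side.

Emit:
{"api": "drive_tool", "payload": {
  "moves": [
    {"delta_pos": [0, -2, 50], "turn": 0, "claw": 0.5},
    {"delta_pos": [0, 0, 50], "turn": 0, "claw": 0.5},
    {"delta_pos": [0, 0, 45], "turn": 0, "claw": 0.5},
    {"delta_pos": [0, 0, 30], "turn": 0, "claw": 0.5},
    {"delta_pos": [0, 0, 11.5], "turn": 0, "claw": 0.5},
    {"delta_pos": [0, 0, 0], "turn": 0, "claw": 0.3},
    {"delta_pos": [0, 0, 0], "turn": 0, "claw": 0},
    {"delta_pos": [0, 0, 0], "turn": 0, "claw": 0},
    {"delta_pos": [0, 0, 0], "turn": 0, "claw": 0},
    {"delta_pos": [0, 0, 0], "turn": 0, "claw": 0},
    {"delta_pos": [0, 0, 0], "turn": 0, "claw": 0}
  ]
}}

```text
time_s: 35.67
tcp_pos: [0.5467, 0.2688, 0.0151]
ee_rot: [[-1.0, 0.009, 0.002], [0.009, 1.0, 0.001], [-0.002, 0.001, -1.0]]
wrist_force: [-1.0, 0.6, 5.0]
gripper_width: 0.18
gripper_force: 30.0
```

Emit:
{"api": "drive_tool", "payload": {
  "moves": [
    {"delta_pos": [0, 0, -30], "turn": 0, "claw": 0},
    {"delta_pos": [0, 0, -40], "turn": 0, "claw": 0},
    {"delta_pos": [0, 0, -22], "turn": 0, "claw": 0},
    {"delta_pos": [1, -20, 0], "turn": 0, "claw": 0},
    {"delta_pos": [0, -30, 0], "turn": 0, "claw": 0},
    {"delta_pos": [0, -30, 0], "turn": 0, "claw": 0},
    {"delta_pos": [0, -18, 0], "turn": 0, "claw": 0},
    {"delta_pos": [0, 0, 0], "turn": 0, "claw": 0},
    {"delta_pos": [0, 0, 0], "turn": 0, "claw": 0}
  ]
}}

```text
time_s: 36.8
tcp_pos: [0.5442, 0.1703, 0.1055]
ee_rot: [[-1.0, 0.009, -0.0], [0.009, 1.0, 0.0], [0.0, 0.0, -1.0]]
wrist_force: [0.3, 0.1, -1.6]
gripper_width: 0.181
gripper_force: 30.0
```

```bash
python3 -c "
from h import *
a=cap('side')['color'][130:270,230:400,::-1];b=cap('scene')['color'][150:310,330:530,::-1]
cv2.imwrite('pics/crop7.png',np.hstack([cv2.resize(a,(400,330)),cv2.resize(b,(400,330))]))
print(monitor.sense()['tcp_pos'])"
```

```text
[0.54416499 0.17076522 0.10562202]
```

View pics/crop7.png

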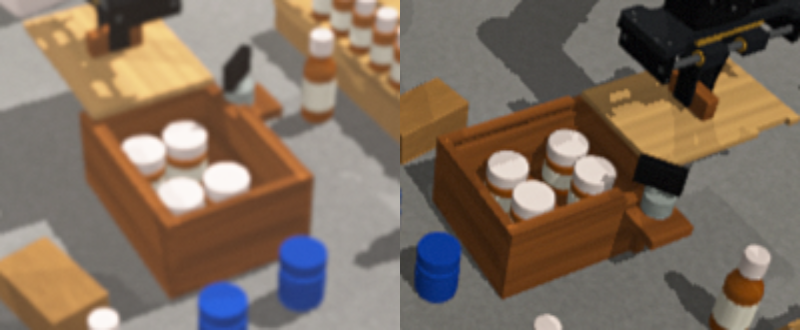

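The lid is held level behind the lips: its front edge is at crop (150,95) left and (610,120) right. I lower it to the ledges and start sliding.

Emit:
{"api": "drive_tool", "payload": {
  "moves": [
    {"delta_pos": [0, 0, 7], "turn": 0, "claw": 0},
    {"delta_pos": [0, 0, 6], "turn": 0, "claw": 0},
    {"delta_pos": [0, 0, 0], "turn": 0, "claw": 0},
    {"delta_pos": [0, -8, 0], "turn": 0, "claw": 0},
    {"delta_pos": [0, -10, 0], "turn": 0, "claw": 0},
    {"delta_pos": [0, -10, 0], "turn": 0, "claw": 0},
    {"delta_pos": [0, 0, 0], "turn": 0, "claw": 0},
    {"delta_pos": [0, 0, 0], "turn": 0, "claw": 0}
  ]
}}

```text
time_s: 37.9
tcp_pos: [0.544, 0.1413, 0.093]
ee_rot: [[-1.0, 0.009, 0.0], [0.009, 1.0, -0.001], [-0.0, -0.001, -1.0]]
wrist_force: [3.8, -2.4, -1.7]
gripper_width: 0.178
gripper_force: 30.0
```

Emit:
{"api": "drive_tool", "payload": {
  "moves": [
    {"delta_pos": [-1, -10, 0], "turn": 0, "claw": 0},
    {"delta_pos": [0, -15, 0], "turn": 0, "claw": 0},
    {"delta_pos": [0, -15, 0.5], "turn": 0, "claw": 0},
    {"delta_pos": [0, -15, 0], "turn": 0, "claw": 0},
    {"delta_pos": [0, -15, 0], "turn": 0, "claw": 0},
    {"delta_pos": [0, -15, 0], "turn": 0, "claw": 0},
    {"delta_pos": [0, 0, 0], "turn": 0, "claw": 0},
    {"delta_pos": [0, 0, 0], "turn": 0, "claw": 0}
  ]
}}

```text
time_s: 38.9
tcp_pos: [0.5437, 0.0569, 0.0922]
ee_rot: [[-1.0, 0.009, -0.001], [0.009, 1.0, -0.0], [0.001, -0.0, -1.0]]
wrist_force: [0.8, -0.8, -1.2]
gripper_width: 0.181
gripper_force: 30.0
```

Emit:
{"api": "drive_tool", "payload": {
  "moves": [
    {"delta_pos": [0, -15, 0], "turn": 0, "claw": 0},
    {"delta_pos": [0, -15, 0], "turn": 0, "claw": 0},
    {"delta_pos": [0, -12, 0], "turn": 0, "claw": 0},
    {"delta_pos": [0, -8, 0], "turn": 0, "claw": 0},
    {"delta_pos": [0, -4, 0], "turn": 0, "claw": 0},
    {"delta_pos": [0, -2, 0], "turn": 0, "claw": 0},
    {"delta_pos": [0, 0, 0], "turn": 0, "claw": 0},
    {"delta_pos": [0, 0, 0], "turn": 0, "claw": 0}
  ]
}}

```text
time_s: 39.9
tcp_pos: [0.5438, 0.0037, 0.0926]
ee_rot: [[-1.0, 0.009, 0.001], [0.009, 1.0, 0.004], [-0.001, 0.004, -1.0]]
wrist_force: [-2.9, 10.2, 0.4]
gripper_width: 0.178
gripper_force: 30.0
```

Emit:
{"api": "drive_tool", "payload": {
  "moves": [
    {"delta_pos": [0, -2, 0.5], "turn": 0, "claw": 0},
    {"delta_pos": [0, 0, 0], "turn": 0, "claw": 0},
    {"delta_pos": [0, 0, 0], "turn": 0, "claw": 0}
  ]
}}

```text
time_s: 40.28
tcp_pos: [0.5438, 0.0036, 0.0926]
ee_rot: [[-1.0, 0.009, 0.002], [0.009, 1.0, 0.006], [-0.002, 0.006, -1.0]]
wrist_force: [-5.0, 17.5, 3.8]
gripper_width: 0.182
gripper_force: 30.0
```

Emit:
{"api": "drive_tool", "payload": {
  "moves": [
    {"delta_pos": [0, 3, -0.5], "turn": 0, "claw": 0},
    {"delta_pos": [0, 0, 0], "turn": 0, "claw": 0.3},
    {"delta_pos": [0, 0, 0], "turn": 0, "claw": 0.45},
    {"delta_pos": [0, 0, -30], "turn": 0, "claw": 0.5},
    {"delta_pos": [0, 0, -35], "turn": 0, "claw": 0.5},
    {"delta_pos": [-40, 27, 0], "turn": 0, "claw": 0.5},
    {"delta_pos": [-40, 26.5, 0], "turn": 0, "claw": 0.5},
    {"delta_pos": [0, 0, 0], "turn": -0.16, "claw": 0.5},
    {"delta_pos": [0, 0, 0], "turn": -0.16, "claw": 0.5},
    {"delta_pos": [0, 0, 0], "turn": -0.16, "claw": 0.5},
    {"delta_pos": [0, 0, 0], "turn": -0.15, "claw": 0.5},
    {"delta_pos": [0, 0, 0], "turn": 0, "claw": 0.5}
  ]
}}

```text
time_s: 41.78
tcp_pos: [0.6241, 0.0543, 0.1573]
ee_rot: [[-0.815, -0.58, -0.0], [-0.58, 0.815, -0.0], [0.0, -0.0, -1.0]]
wrist_force: [0.3, -0.2, -0.3]
gripper_width: 0.502
gripper_force: 0.0
```

```bash
cat > top.py <<'E'
from h import *
import sys
t=sys.argv[1]
for n in('scene','side'):
    c=cap(n,n+t+'.png');P=cloud(c);hsv=cv2.cvtColor(c['color'],cv2.COLOR_RGB2HSV)
    roi=(P[...,0]>.45)&(P[...,0]<.67)&(P[...,1]>-.2)&(P[...,1]<.15)
    for nm,m in(('knob',(hsv[...,2]<60)&(P[...,2]>.1)&(P[...,2]<.13)&(P[...,0]>.58)&roi),('batten',(P[...,2]>.104)&(P[...,2]<.116)&(hsv[...,1]>60)&roi)):
        k,l,st,ce=cv2.connectedComponentsWithStats(m.astype(np.uint8))
        for i in range(1,k):
            if st[i,4]>40:
                q=P[l==i]; r=cv2.minAreaRect((q[:,:2]*1000).astype(np.float32)); print(n,nm,ce[i].round(),st[i,4],'rect',np.round(r[0],1),np.round(r[1],1),round(r[2],1),'z',np.percentile(q[:,2],[5,50,95]).round(4))
s=monitor.sense();print(s['tcp_pos'].round(4),s['joints'].round(1))
E
python3 top.py 8
```

```text
scene knob [460. 234.] 341 rect [629.9  60.5] [46.4 14.1] 35.5 z [0.1025 0.118  0.1284]
scene batten [411. 218.] 206 rect [544.1   4.5] [61.6 18. ] 0.1 z [0.105  0.1108 0.1129]
side knob [330. 159.] 109 rect [627.2  54.2] [46.3 10.3] 36.5 z [0.104  0.1201 0.1263]
side batten [310. 183.] 153 rect [544.1   1.5] [18.6 60.7] 89.4 z [0.1048 0.1084 0.111 ]
[0.624  0.0544 0.1572] [ 19.8  25.1  -4.6   0.  -60.4 -74.4]
```

Emit:
{"api": "drive_tool", "payload": {
  "moves": [
    {"delta_pos": [-1.3, 0.2, 30], "turn": 0, "claw": 0.5},
    {"delta_pos": [0, 0, 29], "turn": 0, "claw": 0.5},
    {"delta_pos": [0, 0, 0], "turn": 0, "claw": 0.3},
    {"delta_pos": [0, 0, 0], "turn": 0, "claw": 0},
    {"delta_pos": [0, 0, 0], "turn": 0, "claw": 0},
    {"delta_pos": [0, 0, 0], "turn": 0, "claw": 0},
    {"delta_pos": [0, 0, 0], "turn": 0, "claw": 0},
    {"delta_pos": [0, 0, 0], "turn": 0, "claw": 0},
    {"delta_pos": [0, 0, 0], "turn": 0, "claw": 0}
  ]
}}

```text
time_s: 43.0
tcp_pos: [0.625, 0.0569, 0.0996]
ee_rot: [[-0.813, -0.582, 0.001], [-0.582, 0.813, 0.001], [-0.002, 0.001, -1.0]]
wrist_force: [-2.7, 4.2, 4.8]
gripper_width: 0.139
gripper_force: 30.0
```

Emit:
{"api": "drive_tool", "payload": {
  "moves": [
    {"delta_pos": [0, 0, 0], "turn": -0.12, "claw": 0},
    {"delta_pos": [0, 0, 0], "turn": -0.14, "claw": 0},
    {"delta_pos": [0, 0, 0], "turn": -0.14, "claw": 0},
    {"delta_pos": [0, 0, 0], "turn": -0.14, "claw": 0},
    {"delta_pos": [0, 0, 0], "turn": -0.14, "claw": 0},
    {"delta_pos": [0, 0, 0], "turn": -0.14, "claw": 0},
    {"delta_pos": [0, 0, 0], "turn": -0.12, "claw": 0},
    {"delta_pos": [0, 0, 0], "turn": 0, "claw": 0},
    {"delta_pos": [0, 0, 0], "turn": 0, "claw": 0}
  ]
}}

```text
time_s: 44.12
tcp_pos: [0.6259, 0.0564, 0.0996]
ee_rot: [[-0.011, -1.0, 0.003], [-1.0, 0.011, 0.001], [-0.001, -0.003, -1.0]]
wrist_force: [-1.1, 2.8, 5.5]
gripper_width: 0.135
gripper_force: 30.0
```

```bash
python3 -c "
from h import *
s=monitor.sense();print(s['moment'],s['wrist_force'])"
```

```text
[1.09203692 0.44406183 0.11709423] [-1.07340198  2.77049214  5.486637  ]
```

Emit:
{"api": "drive_tool", "payload": {
  "moves": [
    {"delta_pos": [0, 0, 0], "turn": -0.1, "claw": 0},
    {"delta_pos": [0, 0, 0], "turn": -0.1, "claw": 0},
    {"delta_pos": [0, 0, 0], "turn": -0.1, "claw": 0},
    {"delta_pos": [0, 0, 0], "turn": -0.1, "claw": 0},
    {"delta_pos": [0, 0, 0], "turn": -0.05, "claw": 0},
    {"delta_pos": [0, 0, 0], "turn": 0, "claw": 0},
    {"delta_pos": [0, 0, 0], "turn": 0, "claw": 0}
  ]
}}

```text
time_s: 45.0
tcp_pos: [0.6263, 0.0565, 0.0996]
ee_rot: [[0.425, -0.905, 0.004], [-0.905, -0.425, 0.001], [0.001, -0.004, -1.0]]
wrist_force: [-0.2, 4.3, 4.8]
gripper_width: 0.137
gripper_force: 30.0
```

```bash
python3 -c "
from h import *
s=monitor.sense();print(s['moment'],s['wrist_force'])"; python3 top.py 9 | grep batten
```

```text
[1.14382572 0.22517622 0.07502859] [-0.21380105  4.31165236  4.82678634]
scene batten [411. 218.] 207 rect [544.6   4. ] [18. 61.] 88.1 z [0.1052 0.1107 0.113 ]
side batten [310. 183.] 156 rect [543.7   2.4] [22.2 60.3] 85.5 z [0.1049 0.1085 0.1111]
```

Emit:
{"api": "drive_tool", "payload": {
  "moves": [
    {"delta_pos": [0, 0, 0], "turn": -0.06, "claw": 0},
    {"delta_pos": [0, 0, 0], "turn": -0.06, "claw": 0},
    {"delta_pos": [0, 0, 0], "turn": -0.06, "claw": 0},
    {"delta_pos": [0, 0, 0], "turn": 0, "claw": 0},
    {"delta_pos": [0, 0, 0], "turn": 0, "claw": 0}
  ]
}}

```text
time_s: 45.72
tcp_pos: [0.6266, 0.0566, 0.0996]
ee_rot: [[0.579, -0.815, 0.004], [-0.815, -0.579, 0.001], [0.001, -0.004, -1.0]]
wrist_force: [0.7, 3.8, 4.6]
gripper_width: 0.133
gripper_force: 30.0
```

```bash
python3 -c "
from h import *
s=monitor.sense();print(s['moment'],s['wrist_force'])"; python3 top.py 10 | grep batten
```

```text
[ 1.22806103 -0.06890135 -0.19752084] [0.72941205 3.82210871 4.60519898]
scene batten [411. 218.] 205 rect [543.5   4.4] [60.1 17.6] 0.5 z [0.1055 0.1108 0.1129]
side batten [309. 183.] 154 rect [542.6   1.4] [61.5 18.5] 0.2 z [0.1053 0.1085 0.1107]
```

Emit:
{"api": "drive_tool", "payload": {
  "moves": [
    {"delta_pos": [0, 0, 0], "turn": -0.05, "claw": 0},
    {"delta_pos": [0, 0, 0], "turn": -0.05, "claw": 0},
    {"delta_pos": [0, 0, 0], "turn": 0, "claw": 0},
    {"delta_pos": [0, 0, 0], "turn": 0, "claw": 0}
  ]
}}

```text
time_s: 46.32
tcp_pos: [0.6268, 0.0567, 0.0996]
ee_rot: [[0.656, -0.755, 0.005], [-0.755, -0.656, 0.002], [0.002, -0.005, -1.0]]
wrist_force: [0.9, 4.5, 5.8]
gripper_width: 0.138
gripper_force: 31.0
```

```bash
python3 -c "
from h import *
s=monitor.sense();print(s['moment'],s['wrist_force'])"; python3 top.py 11 | grep batten
```

```text
[ 1.27467813 -0.29788073 -0.69770849] [0.88163106 4.4536322  5.83839819]
scene batten [411. 218.] 199 rect [543.5   3.8] [17.3 62. ] 89.6 z [0.1058 0.1108 0.1128]
side batten [309. 183.] 152 rect [543.    1.1] [17.6 60.2] 89.0 z [0.1051 0.1085 0.111 ]
```

Emit:
{"api": "drive_tool", "payload": {
  "moves": [
    {"delta_pos": [0, 0, 0], "turn": -0.05, "claw": 0},
    {"delta_pos": [0, 0, 0], "turn": -0.05, "claw": 0},
    {"delta_pos": [0, 0, 0], "turn": 0, "claw": 0},
    {"delta_pos": [0, 0, 0], "turn": 0, "claw": 0}
  ]
}}

```text
time_s: 46.92
tcp_pos: [0.6272, 0.0564, 0.0996]
ee_rot: [[0.729, -0.685, 0.005], [-0.685, -0.729, 0.002], [0.003, -0.005, -1.0]]
wrist_force: [3.4, 4.1, 4.1]
gripper_width: 0.154
gripper_force: 33.6
```

```bash
python3 -c "
from h import *
s=monitor.sense();print(s['moment'],s['wrist_force'])"; python3 top.py 12
```

```text
[ 1.05767771 -0.96268238 -0.88035413] [3.44049867 4.07147365 4.0768318 ]
scene knob [458. 234.] 289 rect [623.2  56.3] [33.  42.9] 62.2 z [0.1029 0.1222 0.1283]
scene batten [411. 218.] 206 rect [544.7   3.6] [60.5 17.7] 3.4 z [0.1053 0.1109 0.1131]
side knob [328. 163.] 85 rect [615.4  51.5] [18.1 41.2] 33.4 z [0.102  0.1096 0.1183]
side batten [309. 183.] 152 rect [542.6   1.4] [60.2 20.2] 2.5 z [0.1045 0.1086 0.1107]
[0.6271 0.0564 0.0995] [ 19.9  28.4  -8.2   0.  -53.1  26.9]
```

Firm bearing: the moment is 0.88 N m and the bar has stopped following. I release and lift clear.

Emit:
{"api": "drive_tool", "payload": {
  "moves": [
    {"delta_pos": [0, 0, 0], "turn": 0, "claw": 0.3},
    {"delta_pos": [0, 0, 0], "turn": 0, "claw": 0.5},
    {"delta_pos": [0, 0, 0], "turn": 0, "claw": 0.5},
    {"delta_pos": [0, 0, -30], "turn": 0, "claw": 0.5},
    {"delta_pos": [0, 0, -40], "turn": 0, "claw": 0.5},
    {"delta_pos": [0, 0, -60], "turn": 0, "claw": 0.5},
    {"delta_pos": [0, 0, -60], "turn": 0, "claw": 0.5},
    {"delta_pos": [0, 0, 0], "turn": 0, "claw": 0.5},
    {"delta_pos": [0, 0, 0], "turn": 0, "claw": 0.5}
  ]
}}

```text
time_s: 48.15
tcp_pos: [0.6239, 0.0556, 0.2871]
ee_rot: [[0.731, -0.682, -0.003], [-0.682, -0.731, -0.0], [-0.002, 0.002, -1.0]]
wrist_force: [0.2, 0.1, -1.7]
gripper_width: 0.503
gripper_force: 0.0
```

```bash
python3 top.py 13; python3 -c "
from h import *
a=cv2.imread('pics/scene13.png');cv2.imwrite('pics/crop13.png',np.hstack([cv2.resize(a[170:310,340:490],(480,448)),cv2.resize(a[150:390,170:530],(320,448))]))"
```

```text
scene knob [458. 233.] 163 rect [624.   60.7] [11.6 48. ] 37.5 z [0.103  0.1256 0.1282]
scene batten [411. 218.] 206 rect [544.    4.6] [17.6 59.6] 88.7 z [0.1053 0.1108 0.1131]
side knob [328. 159.] 173 rect [621.4  56.3] [11.4 44.2] 37.6 z [0.103  0.1156 0.1256]
side batten [310. 183.] 152 rect [542.4   1.6] [59.6 22.2] 3.9 z [0.1049 0.1086 0.1108]
[0.6238 0.0555 0.2859] [ 19.9  20.4   7.   -0.  -76.9  27.1]
```

View pics/crop13.png

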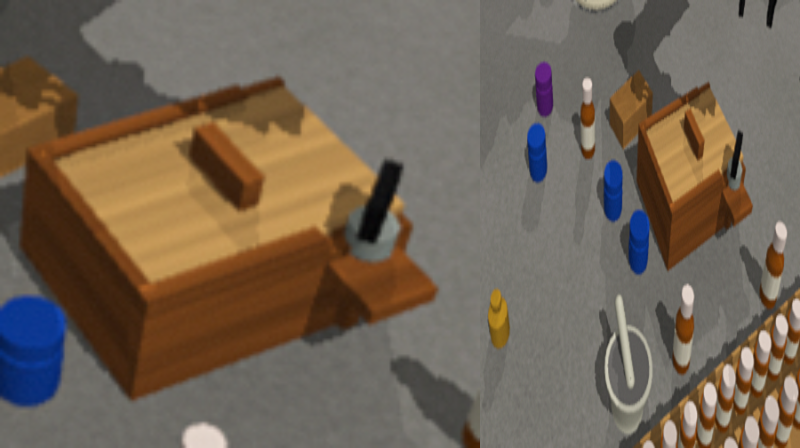

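The final picture shows the lid home with its batten at crop (228,165). The lobe is turned into the notch, with the knob at crop (380,200). The bystanders are undisturbed and the robot is clear.

```bash
python3 -c "
from station import ticket
print(ticket.finish_job())"
```

```text
the job is handed in; nothing more can be done
None
```

The job is handed in: all four amber jars stand in the case and the lid is home. The cam is locked at about 2.23 rad: turning met 0.88 N m before it stalled. The bystanders look undisturbed.

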